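# Clamp the filling tube in its pipe saddle

### The arm

A 6-joint arm with a two-finger parallel gripper is mounted at the origin on the work surface. World frame = base frame: x ahead of the robot, y to its left, z up, the work surface at z = 0. Lengths are in m, angles in rad, forces in N, time in s.
With the tool pointing down it reaches from about 0.35 to 0.875 m from the base axis. Payload 4.2 kg.
Tool frame: the origin (TCP) lies on the mounting face of the last link; the fingertips stand 182 mm ahead of it and the grasp point (between the pads) lies 164 mm ahead of it; y points along the fingers, x is the direction in which the jaws open and shut, and the axes are right-handed (so a half turn about y gives the same grasp; the last joint's range is limited). The gripper opens to 87 mm and grips with 3 to 60 N. Pads are 19 mm wide; open, the fingers measure 117 mm over their backs; the gripper's body (75 mm by 190 mm) begins 51 mm behind the grasp point.
Start: joints at [-0.861, 0.385, 0.008, 0, -1.194, -0.259], TCP at [0.272, -0.563, 0.405] pointing down, gripper open.
Joint ranges: [-3.14, 3.14], [-1.21, 2.06], [-1.07, 1.41], [-3.16, 2.05], [-2.99, -0.16], [-3.1, 3.1]. Speed limits (rad/s): [2.79, 2.79, 3.14, 3.14, 3.14, 3.14].

### API

Orientations are given as a unit quaternion [w, x, y, z].
In Python, from plant import env, vision gives the robot as it stands. The module is installed in compiled form; this text tells all that it offers.
- The arm moves only by the tool send_rows, never from a script. Its argument "rows" is text: rows parted by semicolons, each of 7 numbers parted by spaces: the shift along the tool's x, y, z in m, then the turn, a rotation vector about the tool's x, y, z in degrees, then the opening, from -1 (shut) to 1 (fully open). In form: x y z rx ry rz claw; .... A call has 1 to 12 rows; each row shifts and turns the commanded pose from where the row before left it, along the tool's axes as they then stand; what a row does not reach is not made up. A row lasts 1/12 s, in which the tool goes at most 41.7 mm and 7.16 degrees, less where a joint would pass 70% of its speed; a pose out of reach is approached as far as the arm can. A call with a gripper value outside its range is refused whole. The fingers move at their own pace and stop on an object; "newtons" is the grip in N (left out, the last holds). Time passes only in rows, so rows that do not move let the fingers close. It gives the time, the measured TCP pose, the force and the opening at its end, in the units of the state.
- env.get_state(): the state, without advancing time (a new reading comes with each control period).
- vision.camera(name): name is "side" or "top" or "wrist"; returns the picture (400x640x3 uint8, red, green, blue); there is no depth.
- vision.get_calibration(name): a dict with "fov_y" (degrees; the focal length in pixels is half the picture's height over the tangent of half this angle, whatever the lens; pixels are square), "cx", "cy" (the principal point, pixels), "D" ([k1, k2, p1, p2, k3] as OpenCV has them; the pictures are not rectified), "R" (3x3) and "t" (3): a world point X has camera coordinates R X + t. Camera axes: x right, y down, z forward; pixel columns grow to the right and rows downward; lengths in m; the calibration is good to about 2 mm. A picture is of the moment at which its call begins: read the wrist's pose just before it. get_calibration takes no time and is no camera call; for the wrist camera it gives the pose at the moment of the call.
- env.finish_job(): hands the job in, once; it reports no verdict.
The state is a dict: "clock": time; "joint_positions": joint angles; "joint_velocities": joint speeds; "tau": joint torques, N m; "position": TCP position; "ee_rot": TCP orientation; "force": force on the tool from outside, world axes, zero at the start; "wrist_torque": the same for the moment, N m; "width": finger opening in m.
Only numpy, scipy, OpenCV 4.12 (cv2) and the standard library are available. Lean on these libraries where they do the work, as an engineer would, in place of code of your own. Each camera call takes 0.05 s, during which the arm holds its last target.

### The job

Swing the saddle's hinged cap over the filling tube by its ball knob and press the knob on round, along the circle it travels, with about 11 N (never more than 13 N), so that the cap's rubber liner beds on the tube. Then take the spring-loaded swing bolt by its ball knob, draw it out, swing it up into the slot between the cap's two prongs and let its cross bar drop into the seat behind the prongs' lip, without pushing it down on the cap. Leave the tube lying in its saddle and let everything else on the table be.

Things in the scene. Friction and masses are not known exactly. Their poses are not given: they have to be found in the camera images.
- cap_hinge (a point): point on the hinge pin of the steel pipe saddle bolted to the table, 62 mm up, level with the tube's axis. Axes: x along the tube and the pin, y from the bolt side to the hinge side, z up. From here the tube's axis is at y -48 mm, the bolt pivot at y -102, z -26 mm. Base plate 150 mm (x) x 156 mm, 10 mm thick; pin lugs reach 10 mm above the pin.
- cap (a joint): angle of the hinged cap, rad. 0 = its rubber liner just touches the tube; positive = opened, up and away over the hinge side (to 1.5); below 0 the liner is pressed (bedded: -0.015 to -0.03). A bent steel strap 50 mm wide, with two prongs (14 mm slot between) on its free side. The hinge is stiff (0.3 Nm): it stays where left, and takes 2 to 6 N at the knob to swing.
- cap_knob (a point): centre of the black ball knob (24 mm across, free to turn on a cross pin along x) on the cap's crown. With the cap at 0 it is 48 mm from the hinge pin towards the tube (-y) and 60 mm up, straight above the tube, 122 mm above the table; it travels on a circle of 76.8 mm radius. Along that circle 9.5 to 13 N beds the liner (it gives 1 mm per 5 N); a push straight down from above jams.
- liner: the stiff rubber liner under the cap's crown, 40 x 22 x 8 mm, that presses on the top of the tube; origin at the middle of its lower face. It gives 1 mm for each 12 N. After bedding, the stiff hinge keeps 8 to 12 N on the tube by itself. The thin tube must never take more than 18 N from it.
- slot (a point): middle of the bolt's seat on the cap, in the slot, at the height of the prongs' upper faces; turns with the cap. The seat is 16 mm wide across the tube; on its outer side a lip 3 mm high and 4 mm thick holds the bolt in, with a short ramp sloping down outside it. With the cap bedded the seat is straight above the bolt pivot, 46 to 48 mm above it.
- bolt_pivot (a point): pivot of the swing bolt on the saddle, 36 mm above the table, 54 mm from the tube's axis on the side away from the hinge; same axes as cap_hinge.
- swing_bolt (a joint): angle of the swing bolt, rad. 0 = upright, in the slot; positive = leaning outwards, away from the tube (to 1.45). It stays where it is left (0.1 Nm of friction).
- bolt_rod (a joint): how far the swing bolt's rod is drawn out along its own length, m: 0 (pulled in by its spring) to 0.0105 (stop); takes 3 N, rising to 6.5 N. With the cap bedded the bar needs about 9 mm of draw to pass over the lip, and rests at 3 to 4 mm in the seat; with the cap not bedded it cannot pass. Held rigidly and not drawn, or pushed down in the seat, the bar levers the cap hard on the tube.
- bolt_knob (a point): centre of the black ball knob (24 mm across, free to turn on a cross pin along x) at the end of the swing bolt's rod, 86 mm from the pivot with the rod fully in. A steel cross bar, 12 mm thick and 44 mm long (parallel to the tube), sits on the 9 mm rod 37 mm below the ball's centre, so 49 mm from the pivot.
- tube: the loose stainless filling tube, 50 mm across and 220 mm long, with 64 mm flanges at both ends, lying in the V of the saddle along its x axis; origin at its centre, 62 mm above the table.
- gasket_ring: bystander, to be left alone: a steel ring, 64 mm across, 12 mm high; origin at the centre of its underside.
- star_knob: bystander, to be left alone: a black star-shaped screw knob, 48 mm across, 30 mm high; origin at the centre of its underside.
- spanner: bystander, to be left alone: a steel spanner, 170 mm long, lying flat; origin at the centre of its underside.
- horn: bystander, to be left alone: a steel filling horn standing on its wide end, 76 mm across its foot, 170 mm high; origin at the centre of its underside.
- cup: bystander, to be left alone: a steel cup, 80 mm across, 80 mm high; origin at the centre of its underside.
- spool: bystander, to be left alone: a black clip spool lying flat, 120 mm across, 36 mm high; origin at the centre of its underside.
- tray: bystander, to be left alone: a white plastic tray, 220 x 280 x 60 mm; origin at the centre of its underside.
- scraper: bystander, to be left alone: a scraper with a black handle and a steel blade, lying in the tray; origin at the centre of its underside.
There are look-alikes about, which are no part of the job. What is shaped like the tube but blue, green or purple is not meant.

How it is judged:
On the way, in this order (a step that is already met when the one before it is completed fails the run):
1. the cap is swung over and its liner pressed on the tube with more than 9 N, the bolt still outside (contact force between liner and tube above 9 N and value of joint cap below -0.006 rad and value of joint swing_bolt above 0.6 rad), for 0.2 s.
2. the bolt stands in the slot with its cross bar dropped into the seat (value of joint swing_bolt below 0.07 rad and value of joint bolt_rod between 0.0008 and 0.0055 m), for 0.2 s.
At the end, for the whole second after the job is handed in: The bolt stands upright in the slot (within 0.07 rad) with its bar down in the seat (rod drawn 0.8 to 5.5 mm), the cap is bedded (angle below -0.006 rad) and its liner presses the tube with more than 7 N; the tube lies still within 15 mm of where it was (all of step 2 and value of joint cap below -0.006 rad and contact force between liner and tube above 7 N and distance of tube from where it was at the start of the episode below 0.015 m and linear speed of tube below 0.02 m/s and velocity of joint each of cap, swing_bolt below 0.05 rad/s); the robot touches nothing.
It fails at once if the liner presses the tube with more than 18 N (contact force between liner and tube above 18 N).
It fails at once if the tube is shoved more than 15 mm (distance of tube from where it was at the start of the episode above 0.015 m).
It fails at once if a bystander (ring, star knob, spanner, horn, cup, spool, tray or scraper) is moved by more than 25 mm (distance of any of gasket_ring, star_knob, spanner, horn, cup, spool, tray, scraper from where it was at the start of the episode above 0.025 m).
It also fails if it takes over 59 s, if anything falls off the work surface, if the arm or the gripper's body presses on something with over 40 N, if the wrist force passes 120 N, or if a joint passes its speed limit or range.

## Working session

There is one attempt and no reset: what is moved stays moved. The work goes in short steps, Python scripts to look and compute and a tool call to move; the robot and the scene stay as the last step left them, time stands still between calls to the robot, and variables do not carry over. Pictures are saved under pics/ and viewed, and the job is handed in when it is done.

Besides the shell and the picture viewer there is one more tool, called after "Call:" as a command line: name --argument value ..., lists and objects as JSON in quotes. send_rows: Moves the arm, as the interface text tells. Its arguments: {"type":"object","properties":{"rows":{"type":"string"},"newtons":{"type":"number"}},"required":["rows"]}

```bash
mkdir -p pics; ls; cat > h.py <<'E'
from plant import env, vision
import numpy as np, cv2
def snap(n,f):
    im=vision.camera(n); cv2.imwrite('pics/'+f+'.png',im[:,:,::-1]); return im
def K(n):
    c=vision.get_calibration(n); f=200/np.tan(np.radians(c['fov_y'])/2)
    return np.array([[f,0,c['cx']],[0,f,c['cy']],[0,0,1]]),np.array(c['D'],float),np.array(c['R']),np.array(c['t'])
def ray(n,u,v,cal=None):
    k,D,R,t=cal or K(n)
    p=cv2.undistortPoints(np.array([[[u,v]]],float),k,D)[0,0]
    d=R.T@np.array([p[0],p[1],1]); return -R.T@t,d/np.linalg.norm(d)
def onz(n,u,v,z,cal=None):
    o,d=ray(n,u,v,cal); return o+d*(z-o[2])/d[2]
def two(r1,r2):
    (o1,d1),(o2,d2)=r1,r2
    A=np.stack([d1,-d2],1); s=np.linalg.lstsq(A,o2-o1,rcond=None)[0]
    a=o1+s[0]*d1;b=o2+s[1]*d2
    return (a+b)/2,np.linalg.norm(a-b)
def proj(n,X,cal=None):
    k,D,R,t=cal or K(n)
    return cv2.projectPoints(np.array(X,float).reshape(-1,1,3),cv2.Rodrigues(R)[0],t,k,D)[0][:,0]
E
python3 - <<'E'
from h import *
s=env.get_state(); print(s)
for n in ['side','top','wrist']:
    snap(n,n+'0'); k,D,R,t=K(n); print(n,k[0,0],k[:2,2],D,-R.T@t,R.T[:,2])
E
```

```text
pics
{'clock': 0.0, 'joint_positions': array([-8.61400346e-01,  3.85568156e-01,  6.67706764e-03, -5.48340441e-04,
       -1.19400233e+00, -2.58585270e-01]), 'joint_velocities': array([-0.00084463,  0.00171241,  0.0003077 ,  0.00068548,  0.00030298,
        0.00067077]), 'tau': array([ 8.76467620e-04, -3.90661776e+01,  1.87407678e+01,  4.21988860e+00,
        1.10433871e-02, -1.80424095e-04]), 'position': array([ 0.27225704, -0.56236853,  0.40366491]), 'ee_rot': array([-0.37631595,  0.37500691,  0.59945637, -0.59867202]), 'force': array([ 0.08824299, -0.82940498, -0.22486139]), 'wrist_torque': array([ 0.05323132, -0.03835084, -0.00103856]), 'width': 0.08691966057561075}
side 467.9219552962593 [316.61181917 206.82599112] [-0.09505736  0.          0.          0.          0.        ] [-0.05516772 -1.01082022  1.08510443] [ 0.34631376  0.6535789  -0.6729795 ]
top 511.26765608865657 [319.02127469 194.8313869 ] [-0.14177387  0.          0.          0.          0.        ] [ 0.22901952 -0.0205059   1.47816151] [ 0.17505712  0.01106404 -0.98449611]
wrist 333.2805769307322 [316.48178958 201.61302258] [-0.01284174  0.          0.          0.          0.        ] [ 0.20465884 -0.59505961  0.38406602] [ 0.24834224  0.12104282 -0.96108   ]
```

View pics/side0.png

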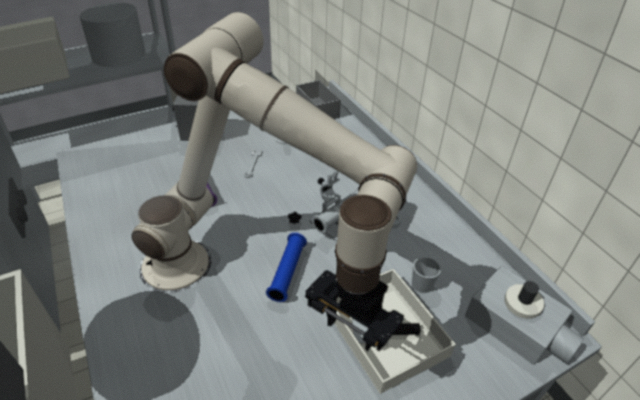

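View pics/top0.png

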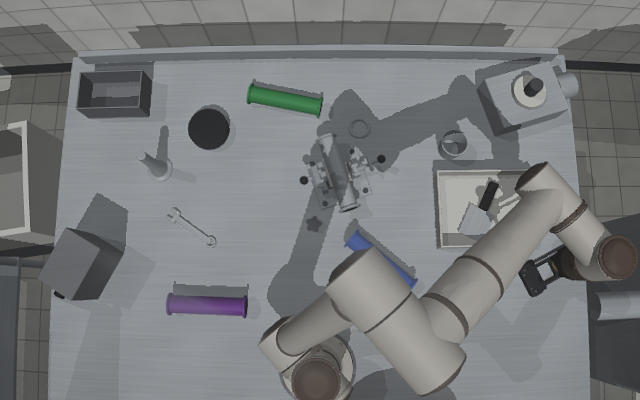

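View pics/wrist0.png

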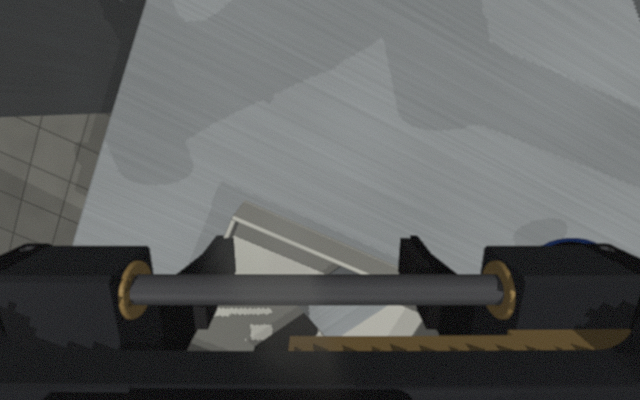

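```bash
python3 - <<'E'
from h import *
from scipy.spatial.transform import Rotation as Ro
q=env.get_state()['ee_rot']; print(Ro.from_quat(np.r_[q[1:],q[0]]).as_matrix().round(3))
E
```

```text
[[-0.436 -0.001 -0.9  ]
 [ 0.9    0.001 -0.436]
 [ 0.002 -1.     0.   ]]
```

```bash
python3 - <<'E'
import cv2
a=cv2.imread('pics/top0.png')[110:240,270:430]; cv2.imwrite('pics/top0z.png',cv2.resize(a,None,fx=5,fy=4.6,interpolation=cv2.INTER_CUBIC)[:600])
a=cv2.imread('pics/side0.png')[150:250,270:430]; cv2.imwrite('pics/side0z.png',cv2.resize(a,None,fx=5,fy=5,interpolation=cv2.INTER_CUBIC))
E
```

```text
(no output)
```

View pics/top0z.png

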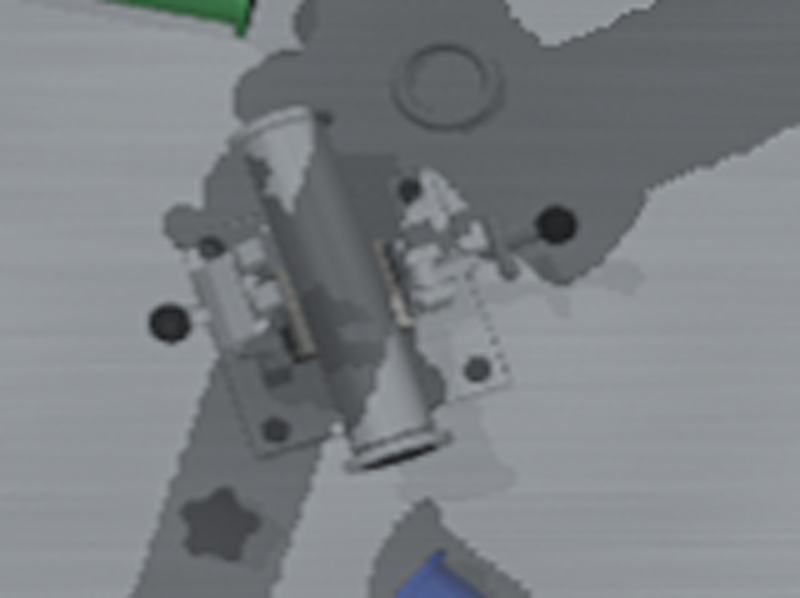

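View pics/side0z.png

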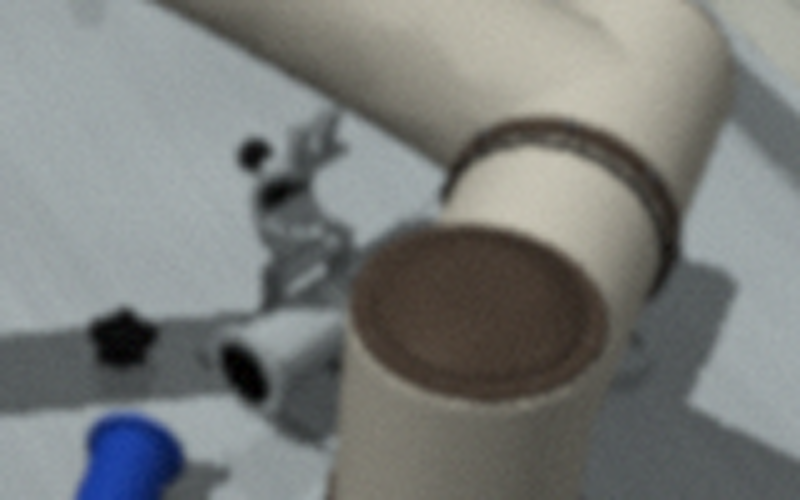

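```bash
python3 - <<'E'
from h import *
def z(u,v): return 270+u/5-.4, 110+v/4.6-.4
im=cv2.imread('pics/top0.png')
g=im.max(2)
m=(g<45).astype(np.uint8); n,l,st,c=cv2.connectedComponentsWithStats(m)
for i in range(1,n):
    if 15<st[i,4]<3000 and 270<c[i][0]<430 and 110<c[i][1]<240: print(st[i],c[i])
F=onz('top',*z(282,122),.080);N=onz('top',*z(397,452),.065)
print('tube far',F,'near',N)
for p in [(258,458),(510,380)]: print('plate',onz('top',*z(*p),.01))
for p in [(210,246),(275,430),(478,370),(410,188)]: print('screw',onz('top',*z(*p),.014))
E
```

```text
[378 155   7   8  41] [380.82926829 158.68292683]
tube far [ 0.64695724 -0.0248465   0.08      ] near [ 0.44303242 -0.08835881  0.065     ]
plate [ 0.44780062 -0.01027375  0.01      ]
plate [ 0.4973387  -0.15757712  0.01      ]
screw [0.58437543 0.01766762 0.014     ]
screw [ 0.46501914 -0.02019989  0.014     ]
screw [ 0.50310923 -0.13864781  0.014     ]
screw [ 0.62228472 -0.10057762  0.014     ]
```

```bash
cat >> h.py <<'E'
def sad(yaw=np.radians(17.9),c=(0.5438,-0.0605)):
    xs=np.array([np.cos(yaw),np.sin(yaw),0]);ys=np.array([-np.sin(yaw),np.cos(yaw),0])
    T=np.array([c[0],c[1],.062]); return xs,ys,T,T+.048*ys,T-.054*ys-np.array([0,0,.026])
def onplane(o,d,p,n): return o+d*((p-o)@n)/(d@n)
E
python3 - <<'E'
from h import *
xs,ys,T,H,B=sad()
def z(u,v): return 270+u/5-.4, 110+v/4.6-.4
im=cv2.imread('pics/top0.png')
for (x,y,w,h) in [(292,168,24,24),(370,148,24,24)]:
    r=im[y:y+h,x:x+w].max(2); print(r[4:20:2,4:20:2])
o,d=ray('top',*z(170,323)); X=onplane(o,d,H,xs); r=X-H; print('cap',X,r@ys,r[2],np.hypot(r@ys,r[2]), 'open',np.arctan2(60,-48)-np.arctan2(r[2],r@ys))
o,d=ray('top',380.9,158.7); X=onplane(o,d,B,xs); r=X-B; print('bolt',X,r@ys,r[2],np.hypot(r@ys,r[2]),np.arctan2(-r@ys,r[2]))
so,sd=ray('side',270+254/5-.4,150+154/5-.4); print('cap 2view',two(ray('top',*z(170,323)),(so,sd)))
E
```

```text
[[154 154 153 153 153 153 139 116]
 [153 152 153 154 155 154 151 108]
 [154 154 149  94  82 126 136 113]
 [154 157  69  45  49  41 137 158]
 [153 156  43  51  57  44 114 138]
 [152 154  90  47  50  40 136 155]
 [155 154 153 127  79 142 156 155]
 [153 153 153 154 155 154 153 153]]
[[103 104 103 103 104 103 104 104]
 [104 104 106  88  93 106 104 105]
 [104 107  57  38  38  65 105 104]
 [105  90  35  41  41  35 103 107]
 [ 98  99  41  39  37  37 107 106]
 [ 84  84  95  39  50  99 109 108]
 [103 107 107 109 109 107 107 107]
 [122 100  94 103 107 107 107 107]]
cap [0.51242618 0.03663523 0.11819331] 0.054076294336014255 0.056193310136860186 0.07798675344731694 open 1.4409429203346305
bolt [ 0.58245482 -0.18017762  0.07191469] -0.07176536316655478 0.03591468747526386 0.08025043381112262 1.106791997720285
cap 2view (array([0.51186079, 0.03675504, 0.11883804]), np.float64(0.0008959166800988751))
```

```bash
cat >> h.py <<'E'
from scipy.spatial.transform import Rotation as Ro
def pose():
    s=env.get_state(); q=s['ee_rot']; return s,np.array(s['position']),Ro.from_quat(np.r_[q[1:],q[0]])
def to(P,yax=None,xax=None):
    """shift in tool axes (mm) and then rotvec deg in tool to reach P (TCP), y dir, x dir"""
    s,p,R=pose(); M=R.as_matrix(); out=(M.T@(np.array(P)-p))*1000
    rv=None
    if yax is not None:
        y=yax/np.linalg.norm(yax); x=xax-(xax@y)*y; x/=np.linalg.norm(x)
        G=np.stack([x,y,np.cross(x,y)],1); rv=np.degrees((R.inv()*Ro.from_matrix(G)).as_rotvec())
    print('t',s['clock'],'shift mm',out.round(1),'rot',None if rv is None else rv.round(2)); return out,rv
E
python3 - <<'E'
from h import *
xs,ys,T,H,B=sad()
P=T+.1*ys; P[2]=.42
to(P,np.array([0,0,-1.]),-xs); to(P,np.array([0,0,-1.]),xs)
E
```

```text
t 0.15 shift mm [ 432.6  -15.4 -476.8] rot [ 6.000e-02 -8.208e+01  8.000e-02]
t 0.15 shift mm [ 432.6  -15.4 -476.8] rot [-9.000e-02  9.792e+01  6.000e-02]
```

Call:
send_rows --rows "0.024 -0.0009 -0.0265 0 0 0 1; 0.024 -0.0009 -0.0265 0 0 0 1; 0.024 -0.0009 -0.0265 0 0 0 1; 0.024 -0.0009 -0.0265 0 0 0 1; 0.024 -0.0009 -0.0265 0 0 0 1; 0.024 -0.0009 -0.0265 0 0 0 1; 0.024 -0.0009 -0.0265 0 0 0 1; 0.024 -0.0009 -0.0265 0 0 0 1; 0.024 -0.0009 -0.0265 0 0 0 1; 0.024 -0.0009 -0.0265 0 0 0 1; 0.024 -0.0009 -0.0265 0 0 0 1; 0.024 -0.0009 -0.0265 0 0 0 1"

```text
clock: 1.15
position: [0.4331, -0.163, 0.4156]
ee_rot: [-0.376, 0.376, 0.599, -0.599]
force: [0.8, -0.9, -0.4]
width: 0.087
```

Call:
send_rows --rows "0.024 -0.0009 -0.0265 0 0 0 1; 0.024 -0.0009 -0.0265 0 0 0 1; 0.024 -0.0009 -0.0265 0 0 0 1; 0.024 -0.0009 -0.0265 0 0 0 1; 0.024 -0.0009 -0.0265 0 0 0 1; 0.024 -0.0009 -0.0265 0 0 0 1"

```text
clock: 1.65
position: [0.5136, 0.0359, 0.4209]
ee_rot: [0.376, -0.375, -0.599, 0.599]
force: [1.4, 0.0, -0.9]
width: 0.087
```

Call:
send_rows --rows "0 0 0 0 -7 0 1; 0 0 0 0 -7 0 1; 0 0 0 0 -7 0 1; 0 0 0 0 -7 0 1; 0 0 0 0 -7 0 1; 0 0 0 0 -7 0 1; 0 0 0 0 -7 0 1; 0 0 0 0 -7 0 1; 0 0 0 0 -7 0 1; 0 0 0 0 -7 0 1; 0 0 0 0 -7 0 1; 0 0 0 0 -5 0 0"

```text
clock: 2.65
position: [0.5133, 0.0341, 0.4206]
ee_rot: [0.111, -0.112, 0.698, -0.698]
force: [0.3, -0.2, 0.5]
width: 0.0847
```

```bash
python3 - <<'E'
from h import *
xs,ys,T,H,B=sad()
s,p,R=pose(); print(s['clock'],p,s['joint_positions'],s['force'],s['width'])
c=K('wrist'); im=snap('wrist','w1'); c2=K('wrist'); print(np.abs(c[3]-c2[3]).max())
np.savez('w1.npz',k=c[0],D=c[1],R=c[2],t=c[3])
print('pred', proj('wrist',[T,H,B,(0.5123,0.0367,.1185),B+.086*(-ys*np.sin(1.1)+np.array([0,0,1])*np.cos(1.1))],c))
snap('side','s1')
P=T+.1*ys; P[2]=.42
to(P,np.array([0,0,-1.]),-xs)
E
```

```text
2.65 [0.51332117 0.03409947 0.42063909] [ 3.82132979e-01  1.84301279e-01 -2.33130121e-01 -1.95596348e-04
 -1.15401223e+00 -6.54518083e-02] [ 0.33421421 -0.19700414  0.54128374] 0.08466655762529922
0.000861474234933296
pred [[317.51509749  80.48002924]
 [317.24140672 131.41420929]
 [317.73252773  24.84754004]
 [317.19155006 198.88967485]
 [318.4721823  -88.80843647]]
t 2.75 shift mm [ 0.1  0.7 -0.6] rot [ 0.01 -0.09  0.03]
```

View pics/w1.png

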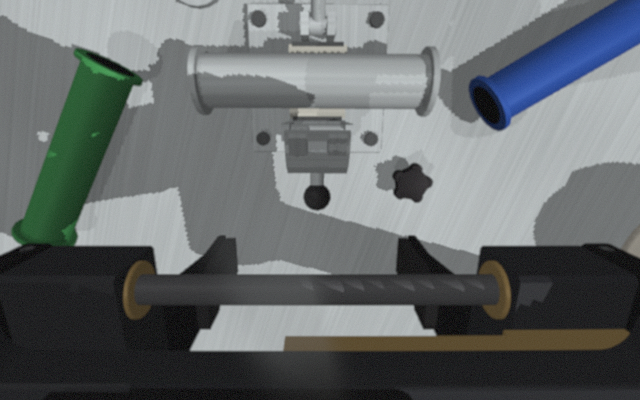

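View pics/s1.png

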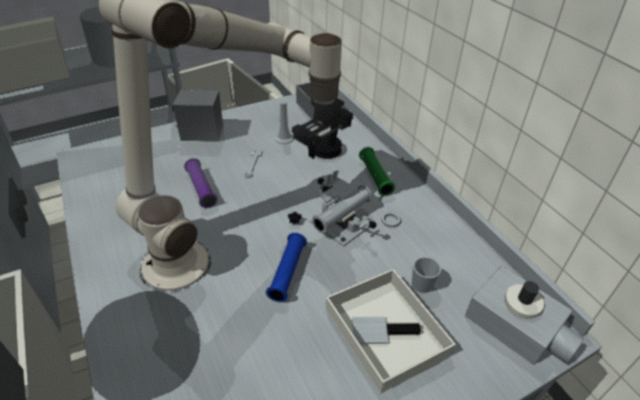

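```bash
python3 - <<'E'
from h import *
xs,ys,T,H,B=sad()
im=cv2.imread('pics/s1.png')
print(proj('side',[(0.5123,0.0367,.1185),B+.086*(-ys*np.sin(1.1)+np.array([0,0,1])*np.cos(1.1)),T,T+xs*.11,T-xs*.11,H,B]))
cv2.imwrite('pics/s1z.png',cv2.resize(im[165:255,300:420],None,fx=6,fy=6,interpolation=cv2.INTER_CUBIC))
im=cv2.imread('pics/w1.png')
m=(im.max(2)<60).astype(np.uint8); n,l,st,c=cv2.connectedComponentsWithStats(m)
for i in range(1,n):
    if st[i,4]>100: print(st[i],c[i])
E
```

```text
[[320.65842433 180.42605007]
 [373.83684865 226.02714012]
 [342.57721819 208.40563391]
 [364.74775738 193.19945615]
 [318.59200193 224.84271694]
 [331.90299096 201.2762659 ]
 [354.39339247 222.55512001]]
[ 86  52  49  26 331] [110.03021148  64.45619335]
[ 70  81  62 143 795] [101.67421384 149.64779874]
[472  85  29  40 699] [485.93705293 104.64663805]
[393 164  38  38 907] [409.95038589 182.41786108]
[305 185  25  24 471] [316.65180467 196.62845011]
[    0   236   640   164 68595] [309.80430061 331.13664261]
```

View pics/s1z.png

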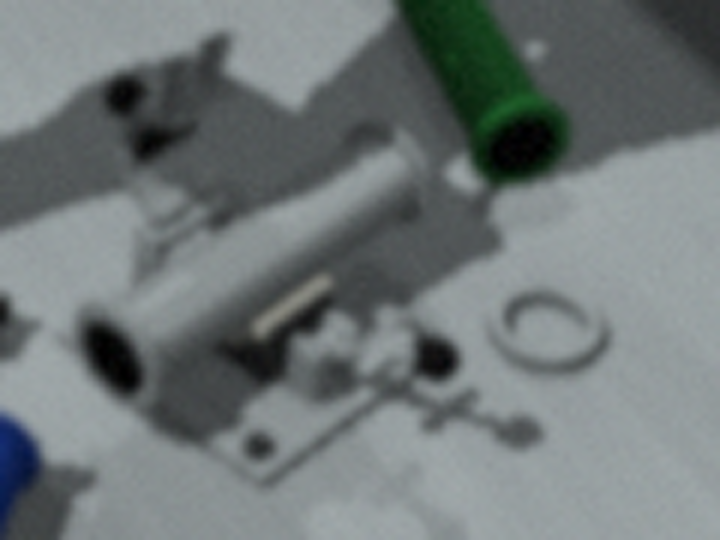

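```bash
python3 - <<'E'
from h import *
xs,ys,T,H,B=sad()
f=np.load('w1.npz'); c=(f['k'],f['D'],f['R'],f['t'])
def rel(X): r=X-T; print('  rel T: xs %.1f ys %.1f z %.1f'%tuple(1000*np.array([r@xs,r@ys,X[2]])))
X,e=two(ray('top',380.9,158.7),ray('side',372.4,224.1)); print('bolt',X,e); rel(X)
r=X-B; print(np.hypot(r@ys,r[2]),np.arctan2(-r@ys,r[2]))
tp=(270+170/5-.4,110+323/4.6-.4); sd=(300+124/6-.4,165+95/6-.4)
for a,b in [(ray('top',*tp),ray('side',*sd)),(ray('top',*tp),ray('wrist',316.65,196.63,c)),(ray('side',*sd),ray('wrist',316.65,196.63,c))]:
    X,e=two(a,b); r=X-H; print('cap',X,e,np.hypot(r@ys,r[2]),np.arctan2(60,-48)-np.arctan2(r[2],r@ys)); rel(X)
# tube edges in wrist: rows ~52 and ~110 at col 250..400
im=cv2.imread('pics/w1.png'); 
for col in (230,260,370,400): print(col,im[40:125,col].max(1))
for u,v in [(258,19),(376,19),(263,138),(370,138)]:
    rel(onz('wrist',u,v,.014,c))
E
```

```text
bolt [ 0.5809473  -0.17947702  0.07974318] 0.0009584119379941011
  rel T: xs -1.2 ys -124.6 z 79.7
0.08308318422412626 1.0163195120132613
cap [0.51165859 0.03683131 0.11877035] 0.0013453352126892326 0.07869556580960332 1.4397270537145928
  rel T: xs -0.7 ys 102.5 z 118.8
cap [0.513182   0.03652334 0.1134193 ] 0.0007771519773862386 0.07437516353890365 1.4821808200855302
  rel T: xs 0.7 ys 101.7 z 113.4
cap [0.51216505 0.03597382 0.11840762] 0.00314736894882663 0.07776230127924619 1.4339435491509156
  rel T: xs -0.5 ys 101.5 z 118.4
230 [166 166 166 165 155 135 112  99 101  99 103  99 102 113 122 133 137 145
 155 156 163 168 170 174 177 182 185 186 189 192 190 193 195 196 188 165
 135 122 121 122 122 124 124 126 124 123 119 116 116 115 112 114 111 108
 103 102  98  96  95  95  94  96  94  93  86  86  86  89 111 114 119 117
 118 121 115 120 115 115 117 116 116 115 115 116 119]
260 [178 175 176 177 176 173 148 120 104 107 107 108 108 107 120 124 135 146
 151 160 165 166 168 170 174 179 184 185 183 187 190 191 193 195 195 181
 155 130 121 123 123 126 124 124 124 119 118 117 116 114 114 11
[... 268 characters left out ...]
75 179 175 180 182
 182 180 177 178 177 178 180 179 177 174 172 173 168 168 165 168 167 172
 171 170 165 157 154 152 157 153 152 147 142 135 126 121 134 164 183 187
 187 189 186 184 187 187 189 187 188 186 188 184 186]
400 [175 173 173 172 171 174 172 170 171 171 171 171 171 152 128 119 123 133
 141 145 152 154 156 160 159 164 165 166 168 171 171 171 175 180 186 192
 193 196 191 188 190 191 188 185 180 179 176 173 175 169 168 168 170 172
 175 173 167 164 161 156 155 157 153 148 146 140 128 123 131 163 184 189
 186 191 190 189 191 189 192 190 188 188 193 192 190]
  rel T: xs 62.5 ys -64.0 z 14.0
  rel T: xs -61.1 ys -64.6 z 14.0
  rel T: xs 61.9 ys 59.1 z 14.0
  rel T: xs -60.6 ys 58.5 z 14.0
```

```bash
sed -i 's/c=(0.5438,-0.0605)/c=(0.5438-0.0025*0.307,-0.0605+0.0025*0.952)/' h.py
python3 - <<'E'
from h import *
xs,ys,T,H,B=sad()
a=np.radians(25); y=-ys*np.sin(a)-np.array([0,0,np.cos(a)])
ball=T+.100*ys; ball[2]=.1185
print(ball); to(ball-y*(.169+.080),y,-xs); 
s,p,R=pose(); print(p,s['joint_positions'])
E
```

```text
[0.51229684 0.03703944 0.1185    ]
t 2.75 shift mm [   0.2   76.5 -108.3] rot [25.01 -0.08  0.05]
[0.51334639 0.03410433 0.42068636] [ 3.82129309e-01  1.84293123e-01 -2.33028193e-01 -1.68333246e-04
 -1.15404398e+00 -7.12328337e-02]
```

Call:
send_rows --rows "0 0.0128 -0.018 0 0 0 0.4; 0 0.0128 -0.018 0 0 0 0.4; 0 0.0128 -0.018 0 0 0 0.4; 0 0.0128 -0.018 0 0 0 0.4; 0 0.0128 -0.018 0 0 0 0.4; 0 0.0125 -0.018 0 0 0 0.4; 0 0 0 6.25 0 0 0.4; 0 0 0 6.25 0 0 0.4; 0 0 0 6.25 0 0 0.4; 0 0 0 6.25 0 0 0.4; 0 0 0 0 0 0 0.4"

```text
clock: 3.67
position: [0.4796, 0.137, 0.3432]
ee_rot: [-0.13, 0.084, -0.529, 0.835]
force: [-0.8, -0.3, -0.7]
width: 0.061
```

```bash
python3 - <<'E'
from h import *
xs,ys,T,H,B=sad()
a=np.radians(25); y=-ys*np.sin(a)-np.array([0,0,np.cos(a)])
ball=T+.100*ys; ball[2]=.1185
s,p,R=pose(); print(p,s['joint_positions'],s['force'],s['width']); to(ball-y*(.169),y,-xs); 
c=K('wrist'); snap('wrist','w2'); print(proj('wrist',[ball],c)); snap('side','s2')
E
```

```text
[0.47958505 0.13698172 0.34321668] [ 0.66877261  0.24031483 -0.57234673  0.49924792 -0.98535984 -0.6838664 ] [-0.8016662  -0.32864317 -0.65913961] 0.06096152555734673
t 3.6667 shift mm [-0.6 79.1 -0. ] rot [-0.26  0.02  0.15]
[[316.00196308 216.44332478]]
```

View pics/w2.png

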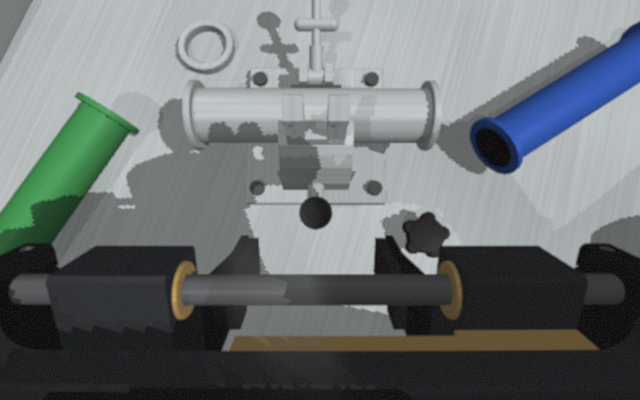

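View pics/s2.png

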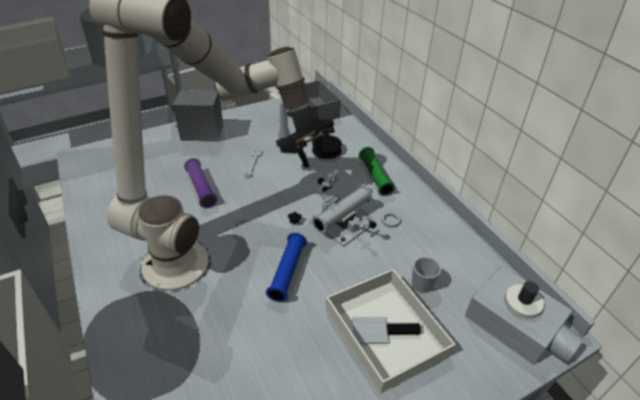

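Call:
send_rows --rows "0 0.013 0 0 0 0 0.4; 0 0.013 0 0 0 0 0.4; 0 0.013 0 0 0 0 0.4; 0 0.013 0.001 0 0 0 0.4; 0 0.01 0 0 0 0 0.4; 0 0.01 0 0 0 0 0.4; 0 0.007 0 0 0 0 0.4; 0 0 0 0 0 0 0.4; 0 0 0 0 0 0 0.4"

```text
clock: 4.52
position: [0.4913, 0.1041, 0.2735]
ee_rot: [-0.13, 0.083, -0.531, 0.833]
force: [0.8, -0.3, 0.4]
width: 0.0608
```

```bash
python3 - <<'E'
from h import *
xs,ys,T,H,B=sad()
s,p,R=pose(); print(p,s['force'],s['wrist_torque']); 
ball=T+.100*ys; ball[2]=.1185
to(ball-R.as_matrix()[:,1]*.169)
snap('wrist','w3')
im=cv2.imread('pics/w3.png'); cv2.imwrite('pics/w3.png',im[150:,150:500])
im=snap('side','s3')[:,:,::-1]; cv2.imwrite('pics/s3.png',cv2.resize(im[130:240,270:400],None,fx=5,fy=5,interpolation=cv2.INTER_CUBIC))
E
```

```text
[0.49126609 0.10414154 0.27351236] [ 0.82395214 -0.28110054  0.38216123] [0.83127974 0.32310816 0.00387853]
t 4.5167 shift mm [ 0.5  1.2 -1.6] rot None
```

View pics/w3.png

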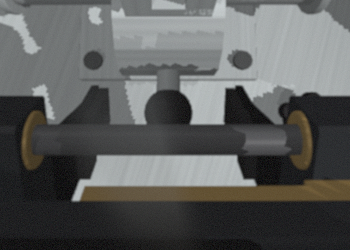

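View pics/s3.png

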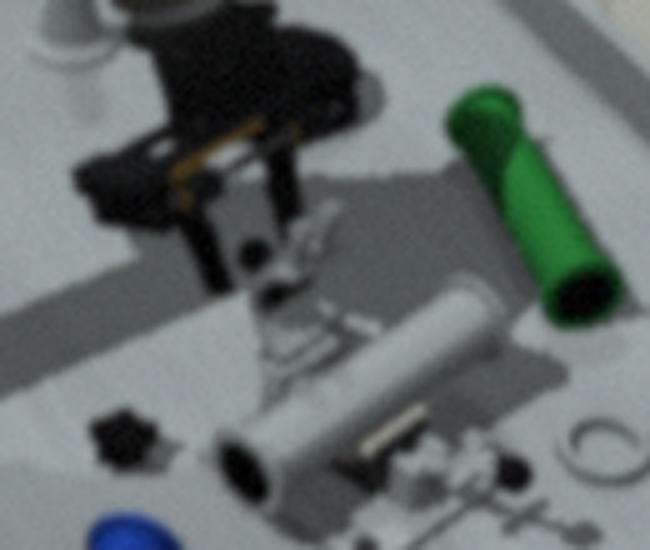

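Call:
send_rows --rows "0 0 0 0 0 0 -1; 0 0 0 0 0 0 -1; 0 0 0 0 0 0 -1; 0 0 0 0 0 0 -1; 0 0 0 0 0 0 -1; 0 0 0 0 0 0 -1; 0 0 0 0 0 0 -1" --newtons 30

```text
clock: 5.2
position: [0.4907, 0.1042, 0.2732]
ee_rot: [-0.13, 0.083, -0.531, 0.833]
force: [-4.1, 2.7, 2.4]
width: 0.0222
```

```bash
python3 - <<'E'
from h import *
s,p,R=pose(); print(p,s['force'],s['wrist_torque'],s['width'])
snap('wrist','w4')
im=cv2.imread('pics/w4.png'); cv2.imwrite('pics/w4.png',im[150:,150:500])
E
```

```text
[0.49068477 0.10419357 0.27321883] [-4.13470959  2.66391356  2.41057177] [ 1.27571395  0.90169725 -0.22936366] 0.022168806215614158
```

View pics/w4.png

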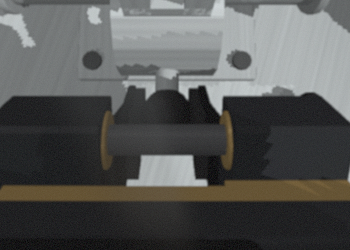

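```bash
python3 - <<'E'
from h import *
s,p,R=pose(); M=R.as_matrix()
o,d=ray('wrist',318,261)
o=M.T@(o-p)*1000; d=M.T@d; print('cam tool',o,d)
for L in (160,165,170,174,180): print(L,o+L*d)
xs,ys,T,H,B=sad()
ball=T+.100*ys; ball[2]=.1185
print('est ball tool',M.T@(ball-p)*1000, 'proj',proj('wrist',[p+M@[0,.164,0],p+M@[0,.182,0],p+M@np.array([.012,.182,0]),ball]))
F=s['force']; print('F xs,ys,z',F@xs,F@ys,F[2])
E
```

```text
cam tool [-0.67143948 19.80367228 75.72415939] [ 0.00430214  0.89807889 -0.43981336]
160 [1.69025803e-02 1.63496295e+02 5.35402166e+00]
165 [3.84132697e-02 1.67986690e+02 3.15495485e+00]
170 [5.99239592e-02 1.72477084e+02 9.55888047e-01]
174 [ 7.71325107e-02  1.76069400e+02 -8.03365396e-01]
180 [ 1.02945338e-01  1.81457873e+02 -3.44224556e+00]
est ball tool [-1.30322764e-01  1.70069245e+02 -1.44759328e+00] proj [[317.9407252  270.72301695]
 [317.81346705 254.63008447]
 [340.42867015 254.64127439]
 [317.62796709 267.5641349 ]]
F xs,ys,z -2.5472929092234433 1.555680115636451 1.4881530712738371
```

```bash
python3 - <<'E'
import numpy as np
a=np.radians(25); th0=np.arctan2(56.5,52); th1=np.arctan2(60,-48)
print(np.degrees([th0,th1]))
N=20; th=np.linspace(th0,th1,N+1)
d=76.8*np.diff(np.stack([np.cos(th),np.sin(th)],1),axis=0)
for i,(dy,dz) in enumerate(d): print(i+1,'%.4f %.4f'%((-dy*np.sin(a)-dz*np.cos(a))/1e3,(-dy*np.cos(a)+dz*np.sin(a))/1e3), round(th1-th[i+1],3))
E
```

```text
[ 47.37496152 128.65980825]
1 -0.0015 0.0052 1.348
2 -0.0011 0.0053 1.277
3 -0.0007 0.0054 1.206
4 -0.0003 0.0054 1.135
5 0.0001 0.0054 1.064
6 0.0004 0.0054 0.993
7 0.0008 0.0054 0.922
8 0.0012 0.0053 0.851
9 0.0016 0.0052 0.78
10 0.0020 0.0051 0.709
11 0.0023 0.0049 0.638
12 0.0027 0.0048 0.567
13 0.0030 0.0046 0.497
14 0.0033 0.0043 0.426
15 0.0036 0.0041 0.355
16 0.0039 0.0038 0.284
17 0.0041 0.0035 0.213
18 0.0044 0.0032 0.142
19 0.0046 0.0029 0.071
20 0.0048 0.0026 0.0
```

Call:
send_rows --rows "0 -0.0015 0.0052 0 0 0 -1; 0 -0.0011 0.0053 0 0 0 -1; 0 -0.0007 0.0054 0 0 0 -1; 0 -0.0003 0.0054 0 0 0 -1; 0 0.0001 0.0054 0 0 0 -1; 0 0 0 0 0 0 -1"

```text
clock: 5.75
position: [0.4978, 0.082, 0.2876]
ee_rot: [-0.13, 0.083, -0.531, 0.833]
force: [0.1, -0.3, -2.5]
width: 0.0222
```

```bash
cat >> h.py <<'E'
def capst(ball_tool=(0,.170,.000)):
    xs,ys,T,H,B=sad()
    s,p,R=pose(); M=R.as_matrix(); b=p+M@np.array(ball_tool); r=b-H
    y,z=r@ys,r[2]; rad=np.hypot(y,z); F=s['force']
    fy,fz=F@ys,F[2]; ur=np.array([y,z])/rad; ut=np.array([-ur[1],ur[0]]) # closing dir
    print('t %.2f ball y %.1f z %.1f r %.1f open %.3f | F on tool: xs %.1f closing-dir %.1f radial %.1f w %.4f'%(s['clock'],y*1e3,z*1e3,rad*1e3,np.arctan2(60,-48)-np.arctan2(z,y),F@xs,fy*ut[0]+fz*ut[1],fy*ur[0]+fz*ur[1],s['width']),'xs off',r@xs*1e3)
E
python3 -c "
from h import *
capst()"
```

```text
t 5.75 ball y 27.5 z 71.5 r 76.6 open 1.041 | F on tool: xs 0.0 closing-dir -0.6 radial -2.5 w 0.0222 xs off -0.20714920732823086
```

Call:
send_rows --rows "0 0.0004 0.0054 0 0 0 -1; 0 0.0008 0.0054 0 0 0 -1; 0 0.0012 0.0053 0 0 0 -1; 0 0.0016 0.0052 0 0 0 -1; 0 0.002 0.0051 0 0 0 -1; 0 0.0023 0.0049 0 0 0 -1; 0 0.0027 0.0048 0 0 0 -1; 0 0.003 0.0046 0 0 0 -1; 0 0 0 0 0 0 -1"

```text
clock: 6.5
position: [0.511, 0.0409, 0.2914]
ee_rot: [-0.13, 0.083, -0.531, 0.833]
force: [3.8, -2.9, -13.4]
width: 0.0222
```

```bash
python3 -c "
from h import *
capst(); im=snap('wrist','w5')
im=snap('side','s5')[:,:,::-1]; cv2.imwrite('pics/s5.png',cv2.resize(im[130:240,270:400],None,fx=5,fy=5,interpolation=cv2.INTER_CUBIC))"
```

```text
t 6.50 ball y -15.7 z 75.3 r 76.9 open 0.469 | F on tool: xs 2.7 closing-dir 6.6 radial -12.3 w 0.0222 xs off -0.3597856148513173
```

View pics/s5.png

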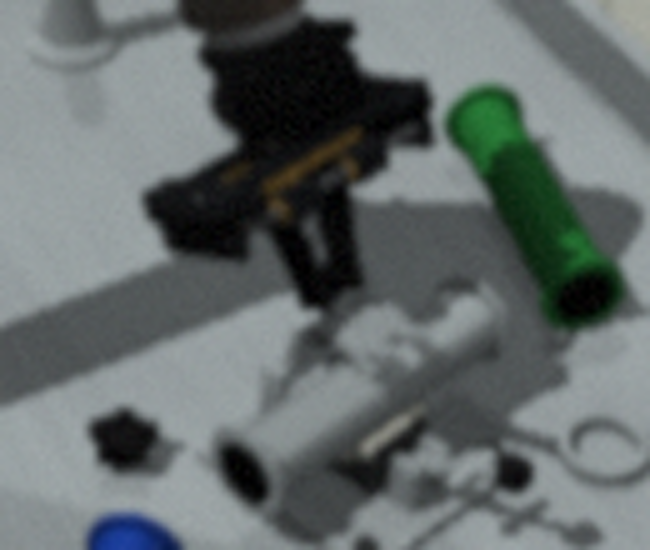

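View pics/w5.png

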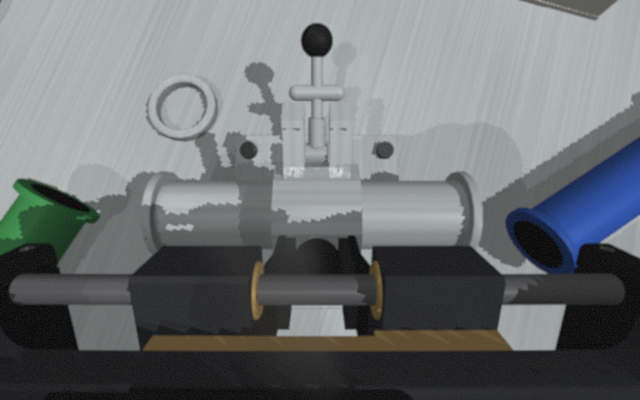

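Call:
send_rows --rows "0 0.0007 -0.0003 0 0 0 -1; 0 0.0007 -0.0003 0 0 0 -1; 0 0 0 0 0 0 -1"

```text
clock: 6.85
position: [0.5109, 0.0415, 0.2912]
ee_rot: [-0.13, 0.083, -0.53, 0.834]
force: [1.6, -3.6, -6.5]
width: 0.0222
```

```bash
python3 -c "
from h import *
capst()"
```

```text
t 6.85 ball y -15.4 z 75.3 r 76.8 open 0.473 | F on tool: xs 0.4 closing-dir 5.1 radial -5.6 w 0.0222 xs off -0.2817260877544861
```

Call:
send_rows --rows "0 0.0042 0.0039 0 0 0 -1; 0 0.0038 0.0041 0 0 0 -1; 0 0.0039 0.0038 0 0 0 -1; 0 0.0041 0.0035 0 0 0 -1; 0 0 0 0 0 0 -1"

```text
clock: 7.27
position: [0.5173, 0.0213, 0.2834]
ee_rot: [-0.13, 0.083, -0.53, 0.834]
force: [-0.1, -5.7, -1.3]
width: 0.0219
```

```bash
python3 -c "
from h import *
capst()"
```

```text
t 7.27 ball y -36.6 z 67.4 r 76.7 open 0.177 | F on tool: xs -1.9 closing-dir 5.4 radial 1.4 w 0.0219 xs off -0.3274327716776953
```

Call:
send_rows --rows "0 0 0 0 0 0 -1; 0 0 0 0 0 0 -1; 0 0 0 0 0 0 -1"

```text
clock: 7.52
position: [0.5174, 0.0215, 0.2833]
ee_rot: [-0.13, 0.083, -0.53, 0.834]
force: [-0.6, -5.9, -1.2]
width: 0.0224
```

```bash
python3 -c "
from h import *
capst()
xs,ys,T,H,B=sad(); s,p,R=pose(); print(s['wrist_torque']@np.stack([xs,ys,[0,0,1]],1))"
```

```text
t 7.52 ball y -36.6 z 67.4 r 76.7 open 0.178 | F on tool: xs -2.4 closing-dir 5.4 radial 1.5 w 0.0224 xs off -0.3186156265299927
[-0.57389517  0.60602349 -0.26702192]
```

Call:
send_rows --rows "0 0.0021 0.0013 0 0 0 -1; 0 0.0021 0.0013 0 0 0 -1; 0 0.0021 0.0013 0 0 0 -1; 0 0.0017 0.001 0 0 0 -1; 0 0.0009 0.0005 0 0 0 -1; 0 0 0 0 0 0 -1; 0 0 0 0 0 0 -1"

```text
clock: 8.1
position: [0.5199, 0.0134, 0.2779]
ee_rot: [-0.13, 0.083, -0.53, 0.834]
force: [-2.6, -5.1, 2.8]
width: 0.0222
```

```bash
python3 -c "
from h import *
capst()"
```

```text
t 8.10 ball y -45.1 z 62.1 r 76.7 open 0.046 | F on tool: xs -4.0 closing-dir 1.6 radial 4.6 w 0.0222 xs off -0.29183965207120116
```

Call:
send_rows --rows "0.0002 0.0004 0.0004 0 0 0 -1; 0.0002 0.0004 0.0004 0 0 0 -1; 0.0002 0.0003 0.0004 0 0 0 -1; 0 0.0003 0.0004 0 0 0 -1; 0 0 0 0 0 0 -1; 0 0 0 0 0 0 -1"

```text
clock: 8.6
position: [0.5202, 0.0117, 0.2769]
ee_rot: [-0.131, 0.083, -0.53, 0.833]
force: [-3.8, -4.7, 5.5]
width: 0.022
```

```bash
python3 -c "
from h import *
capst()"
```

```text
t 8.60 ball y -46.5 z 61.0 r 76.7 open 0.023 | F on tool: xs -5.1 closing-dir -0.7 radial 6.4 w 0.0220 xs off -0.2896087374506761
```

```bash
python3 -c "
from h import *
im=snap('side','s6')[:,:,::-1]; cv2.imwrite('pics/s6.png',cv2.resize(im[150:240,290:400],None,fx=7,fy=6.6,interpolation=cv2.INTER_CUBIC))
im=snap('wrist','w6')"
```

```text
(no output)
```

View pics/s6.png

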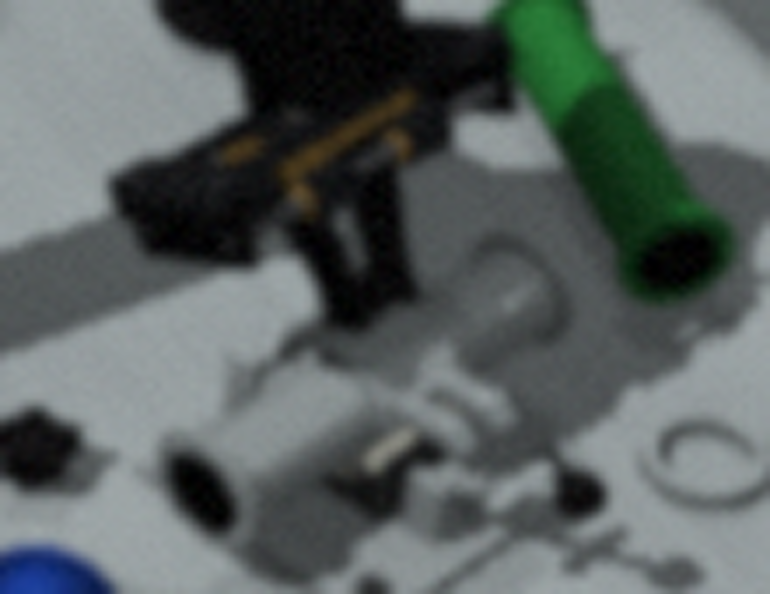

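View pics/w6.png

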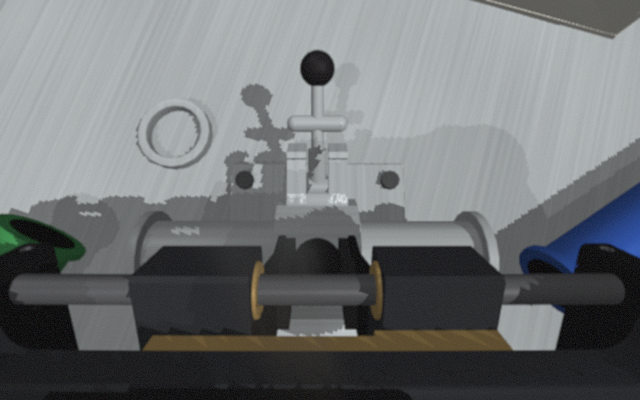

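Call:
send_rows --rows "0 -0.0003 0.0005 0 0 0 -1; 0 -0.0003 0.0005 0 0 0 -1; 0 0 0 0 0 0 -1; 0 0 0 0 0 0 -1"

```text
clock: 9.03
position: [0.5203, 0.0114, 0.2771]
ee_rot: [-0.131, 0.083, -0.531, 0.833]
force: [-2.1, -1.9, 2.2]
width: 0.0221
```

```bash
python3 -c "
from h import *
capst()"
```

```text
t 9.03 ball y -46.6 z 61.0 r 76.8 open 0.023 | F on tool: xs -2.6 closing-dir -0.4 radial 2.5 w 0.0221 xs off -0.3096537285975964
```

Call:
send_rows --rows "0 0.0004 0.0003 0 0 0 -1; 0 0.0004 0.0003 0 0 0 -1; 0 0 0 0 0 0 -1; 0 0 0 0 0 0 -1"

```text
clock: 9.37
position: [0.5205, 0.0106, 0.2766]
ee_rot: [-0.131, 0.083, -0.531, 0.833]
force: [-2.9, 0.3, 0.4]
width: 0.0222
```

```bash
python3 -c "
from h import *
capst()"
```

```text
t 9.37 ball y -47.4 z 60.4 r 76.8 open 0.009 | F on tool: xs -2.7 closing-dir -1.2 radial -0.4 w 0.0222 xs off -0.319506696730124
```

Call:
send_rows --rows "0 0.0004 0.0002 0 0 0 -1; 0 0.0005 0.0002 0 0 0 -1; 0 0 0 0 0 0 -1; 0 0 0 0 0 0 -1"

```text
clock: 9.7
position: [0.5207, 0.0098, 0.276]
ee_rot: [-0.131, 0.083, -0.531, 0.833]
force: [-2.9, 0.3, -0.7]
width: 0.0224
```

```bash
python3 -c "
from h import *
capst()"
```

```text
t 9.70 ball y -48.3 z 59.9 r 76.9 open -0.004 | F on tool: xs -2.7 closing-dir -0.4 radial -1.3 w 0.0224 xs off -0.35470108225048713
```

Call:
send_rows --rows "0 0.0004 0.0002 0 0 0 -1; 0 0.0005 0.0002 0 0 0 -1; 0 0 0 0 0 0 -1; 0 0 0 0 0 0 -1"

```text
clock: 10.03
position: [0.5209, 0.0092, 0.2755]
ee_rot: [-0.131, 0.083, -0.531, 0.833]
force: [-4.8, 3.4, 0.2]
width: 0.0222
```

```bash
python3 -c "
from h import *
capst()"
```

```text
t 10.03 ball y -48.9 z 59.4 r 76.9 open -0.014 | F on tool: xs -3.5 closing-dir -3.8 radial -2.8 w 0.0222 xs off -0.31166208698518394
```

Call:
send_rows --rows "0 0.0005 0.0001 0 0 0 -1; 0 0.0006 0.0001 0 0 0 -1; 0 0 0 0 0 0 -1; 0 0 0 0 0 0 -1"

```text
clock: 10.37
position: [0.521, 0.0087, 0.275]
ee_rot: [-0.131, 0.083, -0.531, 0.833]
force: [-6.0, 4.1, 3.5]
width: 0.022
```

```bash
python3 -c "
from h import *
capst()"
```

```text
t 10.37 ball y -49.5 z 58.9 r 76.9 open -0.024 | F on tool: xs -4.5 closing-dir -6.6 radial -1.0 w 0.0220 xs off -0.3278263460777372
```

Call:
send_rows --rows "0 0.0005 0.0001 0 0 0 -1; 0 0.0005 0.0002 0 0 0 -1; 0 0 0 0 0 0 -1; 0 0 0 0 0 0 -1"

```text
clock: 10.7
position: [0.5211, 0.0083, 0.2746]
ee_rot: [-0.131, 0.083, -0.531, 0.833]
force: [-8.2, 6.3, 6.3]
width: 0.0219
```

```bash
python3 -c "
from h import *
capst()"
```

```text
t 10.70 ball y -50.0 z 58.5 r 76.9 open -0.032 | F on tool: xs -5.9 closing-dir -10.6 radial -0.7 w 0.0219 xs off -0.26558014003555996
```

Call:
send_rows --rows "0 0.0002 0 0 0 0 -1; 0 0 0 0 0 0 -1; 0 0 0 0 0 0 -1; 0 0 0 0 0 0 -1; 0 0 0 0 0 0 -1; 0 0 0 0 0 0 -1"

```text
clock: 11.2
position: [0.5211, 0.0082, 0.2745]
ee_rot: [-0.131, 0.083, -0.531, 0.833]
force: [-8.9, 6.5, 7.9]
width: 0.0223
```

```bash
python3 -c "
from h import *
capst()"
```

```text
t 11.20 ball y -50.0 z 58.5 r 76.9 open -0.033 | F on tool: xs -6.5 closing-dir -11.9 radial 0.2 w 0.0223 xs off -0.2884877309108138
```

Call:
send_rows --rows "0 -0.0004 -0.0002 0 0 0 -1; 0 -0.0005 -0.0002 0 0 0 -1; 0 -0.0004 -0.0002 0 0 0 -1; 0 0 0 0 0 0 -1; 0 0 0 0 0 0 -1"

```text
clock: 11.62
position: [0.5211, 0.0088, 0.2749]
ee_rot: [-0.131, 0.083, -0.531, 0.833]
force: [-5.4, 2.2, 3.2]
width: 0.0221
```

```bash
python3 -c "
from h import *
capst()"
```

```text
t 11.62 ball y -49.5 z 58.8 r 76.9 open -0.024 | F on tool: xs -4.5 closing-dir -4.9 radial 0.0 w 0.0221 xs off -0.3022378376248741
```

Call:
send_rows --rows "0 0 0 0 0 0 -0.2; 0 0 0 0 0 0 0; 0 0 0 0 0 0 0.2; 0 0 0 0 0 0 0.2; 0 0 0 0 0 0 0.2"

```text
clock: 12.03
position: [0.5214, 0.0087, 0.2746]
ee_rot: [-0.131, 0.083, -0.531, 0.833]
force: [0.5, -0.1, -0.1]
width: 0.0473
```

```bash
python3 -c "
from h import *
capst()
im=snap('wrist','w7'); c=K('wrist')
xs,ys,T,H,B=sad(); s,p,R=pose()
print(proj('wrist',[H-.050*ys+[0,0,.0585]]))
"
```

```text
t 12.03 ball y -49.6 z 58.5 r 76.7 open -0.028 | F on tool: xs 0.4 closing-dir 0.3 radial 0.1 w 0.0473 xs off -0.05142658848884113
[[317.53205472 264.09844612]]
```

View pics/w7.png

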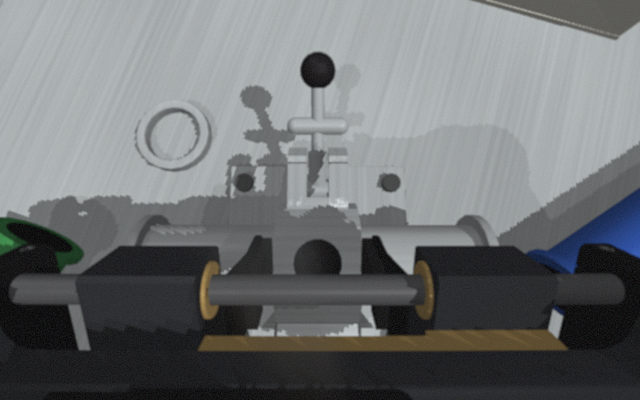

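Call:
send_rows --rows "0 -0.006 0 0 0 0 0.4; 0 -0.012 0 0 0 0 0.4; 0 -0.018 0 0 0 0 0.4; 0 -0.025 0 0 0 0 0.4; 0 -0.025 0 0 0 0 0.4; 0 0 0 -6.25 0 0 0.4; 0 0 0 -6.25 0 0 0.4; 0 0 0 -6.25 0 0 0.4; 0 0 0 -6.25 0 0 0.4; 0 0 0 0 0 0 0.4"

```text
clock: 12.92
position: [0.5108, 0.0437, 0.354]
ee_rot: [0.11, -0.108, 0.701, -0.697]
force: [0.5, -0.4, 0.7]
width: 0.0612
```

```bash
python3 -c "
from h import *
xs,ys,T,H,B=sad(); s,p,R=pose(); print(p,s['joint_positions'],s['force'])
l=1.03; ball=B+.086*(-ys*np.sin(l)+np.array([0,0,np.cos(l)])); print(ball)
z=np.array([0,0,1.])
to(ball+z*(.169+.09),-z,-xs)
im=snap('wrist','w8'); c=K('wrist'); print(proj('wrist',[ball,H-.048*ys+.060*z,T],c))
im=snap('side','s8')[:,:,::-1]; cv2.imwrite('pics/s8.png',cv2.resize(im[150:250,290:420],None,fx=6,fy=6,interpolation=cv2.INTER_CUBIC))
"
```

```text
[0.51080282 0.04368857 0.35396507] [ 0.40113632  0.23930662 -0.33867874 -0.00547129 -0.98792422 -0.08902971] [ 0.48612251 -0.3586401   0.66947125]
[ 0.58229046 -0.17966498  0.08027442]
t 12.9167 shift mm [-1.000e-01  1.350e+01  2.346e+02] rot [ 0.29 -0.19 -0.26]
[[ 318.68903096 -161.71104967]
 [ 318.98360585   52.38173643]
 [ 318.65312694   64.72526414]]
```

View pics/w8.png

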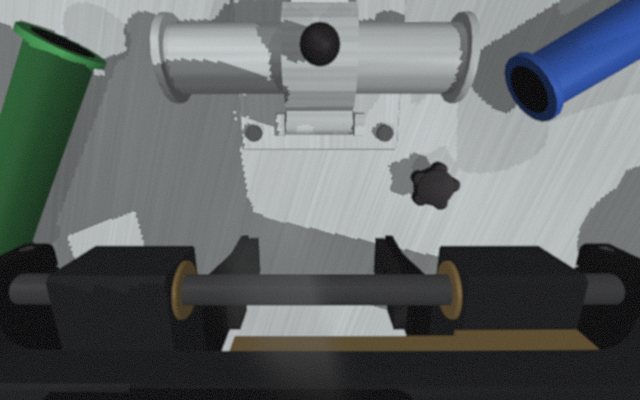

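View pics/s8.png

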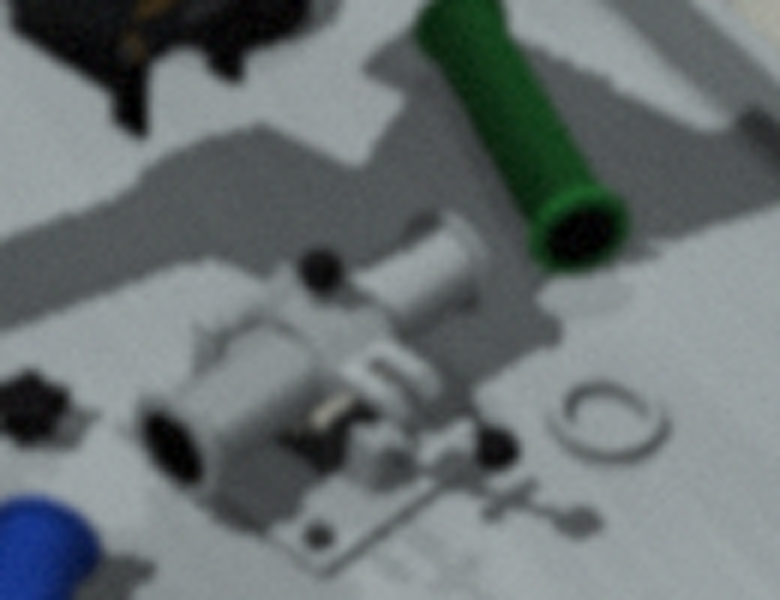

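Call:
send_rows --rows "0 0 0.0195 0 0 0 0.4; 0 0 0.0195 0 0 0 0.4; 0 0 0.0195 0 0 0 0.4; 0 0 0.0195 0 0 0 0.4; 0 0 0.0195 0 0 0 0.4; 0 0.001 0.0195 0 0 0 0.4; 0 0.002 0.0195 0 0 0 0.4; 0 0.002 0.0195 0 0 0 0.4; 0 0.002 0.0195 0 0 0 0.4; 0 0.002 0.0195 0 0 0 0.4; 0 0.002 0.0195 0 0 0 0.4; 0 0.002 0.02 0 0 0 0.4"

```text
clock: 14.02
position: [0.5814, -0.1807, 0.3388]
ee_rot: [-0.109, 0.111, -0.697, 0.7]
force: [0.3, -0.2, -0.3]
width: 0.0612
```

```bash
python3 -c "
from h import *
xs,ys,T,H,B=sad(); s,p,R=pose(); print(p,s['joint_positions'],s['force'])
l=1.03; ball=B+.086*(-ys*np.sin(l)+np.array([0,0,np.cos(l)]))
z=np.array([0,0,1.])
to(ball+z*(.169),-z,-xs)
c=K('wrist'); im=snap('wrist','w9'); print(proj('wrist',[ball],c))
m=(im.max(2)<60).astype(np.uint8); n,l,st,cc=cv2.connectedComponentsWithStats(m)
for i in range(1,n):
    if st[i,4]>200: print(st[i],cc[i])
"
```

```text
[ 0.58141537 -0.18065304  0.33882028] [-0.03492372  0.40998243 -0.12811402  0.00414701 -1.03535917  0.3449766 ] [ 0.33633882 -0.17133501 -0.34990628]
t 14.0167 shift mm [-1.5 89.5 -0.9] rot [-0.14 -0.01  0.21]
[[314.60910109 212.55612683]]
[301 196  29  29 676] [314.92159763 210.04881657]
[    0   236   640   164 76554] [312.97028242 328.31466677]
```

View pics/w9.png

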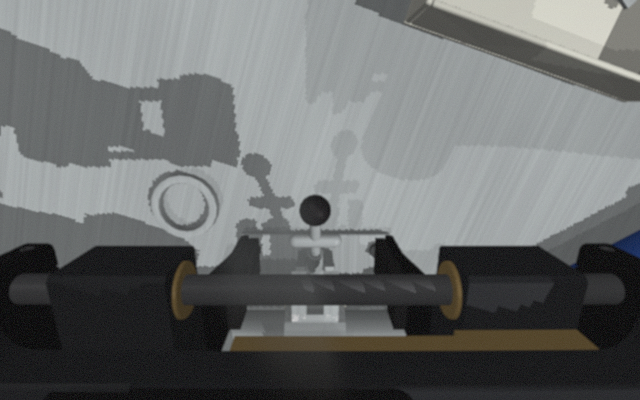

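Call:
send_rows --rows "-0.0003 0.013 0 0 0 0 0.4; -0.0003 0.013 0 0 0 0 0.4; -0.0003 0.013 0 0 0 0 0.4; -0.0003 0.013 0 0 0 0 0.4; -0.0003 0.013 0 0 0 0 0.4; 0 0.011 0 0 0 0 0.4; 0 0.008 0 0 0 0 0.4; 0 0.005 0 0 0 0 0.4; 0 0 0 0 0 0 0.4; 0 0 0 0 0 0 0.4"

```text
clock: 14.9
position: [0.5832, -0.1794, 0.2506]
ee_rot: [-0.11, 0.11, -0.698, 0.699]
force: [0.1, 0.2, 0.4]
width: 0.0608
```

```bash
python3 -c "
from h import *
xs,ys,T,H,B=sad(); s,p,R=pose(); print(p,s['force'])
l=1.03; ball=B+.086*(-ys*np.sin(l)+np.array([0,0,np.cos(l)]))
z=np.array([0,0,1.])
to(ball+z*(.169),-z,-xs)
c=K('wrist'); im=snap('wrist','w10'); print(proj('wrist',[ball],c))
im=snap('side','s10')[:,:,::-1]; cv2.imwrite('pics/s10.png',cv2.resize(im[150:250,290:420],None,fx=6,fy=6,interpolation=cv2.INTER_CUBIC))
"
```

```text
[ 0.58324244 -0.17944623  0.25061791] [0.12124131 0.2200314  0.36964721]
t 14.9 shift mm [ 1.   1.3 -0.1] rot [-0.03 -0.05  0.02]
[[319.65220263 264.91441572]]
```

View pics/w10.png

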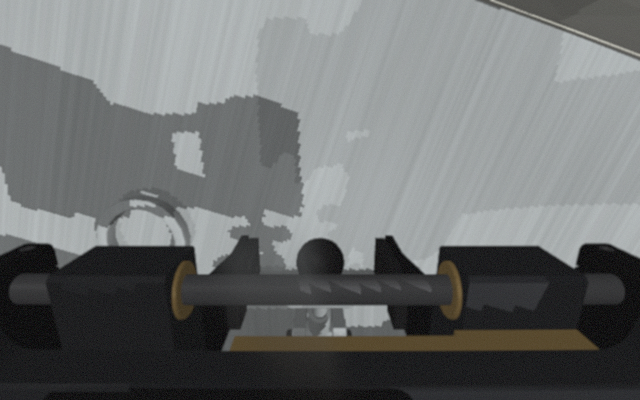

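View pics/s10.png

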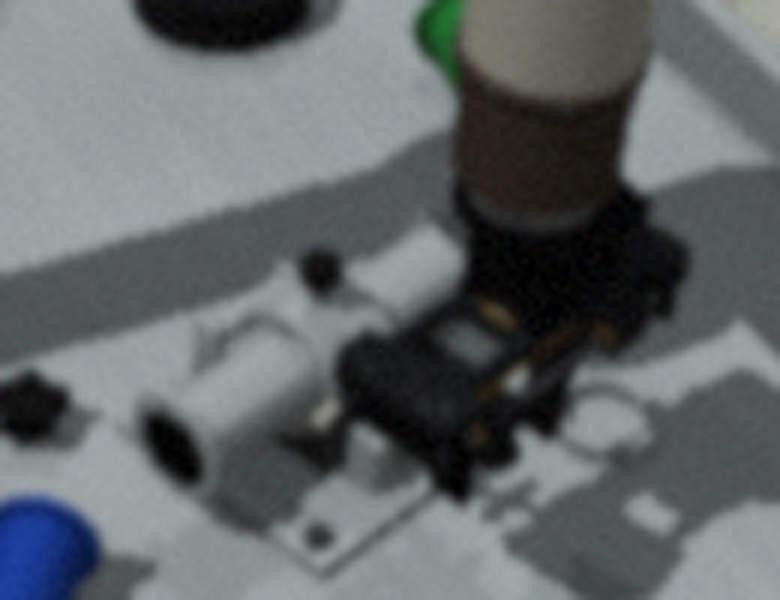

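Call:
send_rows --rows "0.001 0.001 0 0 0 0 0.4; 0 0 0 0 0 0 -1; 0 0 0 0 0 0 -1; 0 0 0 0 0 0 -1; 0 0 0 0 0 0 -1; 0 0 0 0 0 0 -1; 0 0 0 0 0 0 -1; 0 0 0 0 0 0 -1" --newtons 35

```text
clock: 15.67
position: [0.5821, -0.1798, 0.2495]
ee_rot: [-0.109, 0.11, -0.699, 0.699]
force: [-2.0, -0.9, 1.2]
width: 0.0225
```

```bash
cat >> h.py <<'E'
def boltst(ball_tool=(0,.170,.000)):
    xs,ys,T,H,B=sad()
    s,p,R=pose(); M=R.as_matrix(); b=p+M@np.array(ball_tool); r=b-B
    y,z=r@ys,r[2]; rad=np.hypot(y,z); F=s['force']
    fy,fz=F@ys,F[2]; ur=np.array([y,z])/rad; ut=np.array([ur[1],-ur[0]]) # upright-ward dir (+y)
    print('t %.2f ball y %.1f z %.1f r %.1f lean %.3f | F: xs %.1f ys %.1f z %.1f upward-tang %.1f radial %.1f w %.4f'%(s['clock'],y*1e3,z*1e3,rad*1e3,np.arctan2(-y,z),F@xs,fy,fz,fy*ut[0]+fz*ut[1],fy*ur[0]+fz*ur[1],s['width']),'xs off %.1f'%(r@xs*1e3), 'tq',(s['wrist_torque']@np.stack([xs,ys,[0,0,1]],1)).round(2))
E
python3 -c "
from h import *
boltst()"
```

```text
t 15.67 ball y -73.8 z 43.5 r 85.7 lean 1.038 | F: xs -2.2 ys -0.3 z 1.2 upward-tang 0.9 radial 0.9 w 0.0225 xs off -0.4 tq [-0.25  0.5   0.01]
```

Call:
send_rows --rows "0 -0.001 0.0017 0 0 0 -1; 0 -0.001 0.0017 0 0 0 -1; 0 -0.001 0.0017 0 0 0 -1; 0 -0.001 0.0017 0 0 0 -1; 0 0 0 0 0 0 -1; 0 0 0 0 0 0 -1"

```text
clock: 16.17
position: [0.5838, -0.186, 0.2528]
ee_rot: [0.109, -0.11, 0.699, -0.698]
force: [-1.2, 4.4, -1.8]
width: 0.0219
```

```bash
python3 -c "
from h import *
boltst()"
```

```text
t 16.17 ball y -79.9 z 46.8 r 92.6 lean 1.041 | F: xs 0.2 ys 4.6 z -1.8 upward-tang 0.7 radial -4.9 w 0.0219 xs off -0.7 tq [1.46 0.02 0.02]
```

Call:
send_rows --rows "0 -0.0008 0.0012 0 0 0 -1; 0 -0.0007 0.0012 0 0 0 -1; 0 0 0 0 0 0 -1; 0 0 0 0 0 0 -1"

```text
clock: 16.5
position: [0.5845, -0.1881, 0.2542]
ee_rot: [0.109, -0.11, 0.699, -0.698]
force: [-0.3, 5.2, -4.1]
width: 0.0221
```

```bash
python3 -c "
from h import *
boltst()"
```

```text
t 16.50 ball y -82.1 z 48.2 r 95.2 lean 1.040 | F: xs 1.3 ys 5.0 z -4.1 upward-tang -1.0 radial -6.4 w 0.0221 xs off -0.8 tq [ 1.67 -0.06 -0.  ]
```

Call:
send_rows --rows "0 -0.0005 0.0009 0 0 0 -1; 0 0 0 0 0 0 -1; 0 0 0 0 0 0 -1"

```text
clock: 16.75
position: [0.5847, -0.1888, 0.2546]
ee_rot: [0.109, -0.11, 0.699, -0.698]
force: [-2.3, 6.4, -4.2]
width: 0.0216
```

```bash
python3 -c "
from h import *
boltst()"
```

```text
t 16.75 ball y -82.9 z 48.6 r 96.1 lean 1.040 | F: xs -0.3 ys 6.8 z -4.2 upward-tang -0.2 radial -8.1 w 0.0216 xs off -0.8 tq [ 1.74 -0.08 -0.01]
```

```bash
python3 - <<'E'
import numpy as np
l=np.arange(1.04,-0.001,-0.065); r=96
p=np.stack([-np.sin(l),np.cos(l)],1)*r; d=np.diff(p,axis=0)
for i,(dy,dz) in enumerate(d): print(i+1,'0 %.4f %.4f'%(-dz/1e3,-dy/1e3),l[i+1].round(3))
E
```

```text
1 0 -0.0053 -0.0033 0.975
2 0 -0.0050 -0.0037 0.91
3 0 -0.0048 -0.0040 0.845
4 0 -0.0045 -0.0043 0.78
5 0 -0.0042 -0.0046 0.715
6 0 -0.0039 -0.0048 0.65
7 0 -0.0036 -0.0051 0.585
8 0 -0.0033 -0.0053 0.52
9 0 -0.0029 -0.0055 0.455
10 0 -0.0026 -0.0057 0.39
11 0 -0.0022 -0.0058 0.325
12 0 -0.0018 -0.0060 0.26
13 0 -0.0014 -0.0061 0.195
14 0 -0.0010 -0.0062 0.13
15 0 -0.0006 -0.0062 0.065
16 0 -0.0002 -0.0062 0.0
```

Call:
send_rows --rows "0 -0.0053 -0.0033 0 0 0 -1; 0 -0.005 -0.0037 0 0 0 -1; 0 -0.0048 -0.004 0 0 0 -1; 0 -0.0045 -0.0043 0 0 0 -1; 0 -0.0042 -0.0046 0 0 0 -1; 0 0 0 0 0 0 -1; 0 0 0 0 0 0 -1"

```text
clock: 17.33
position: [0.5784, -0.1695, 0.2792]
ee_rot: [0.109, -0.11, 0.699, -0.698]
force: [-1.6, 6.0, -7.3]
width: 0.022
```

```bash
python3 -c "
from h import *
boltst()"
```

```text
t 17.33 ball y -62.7 z 73.2 r 96.4 lean 0.708 | F: xs 0.4 ys 6.2 z -7.3 upward-tang -0.1 radial -9.6 w 0.0220 xs off -0.7 tq [ 1.87 -0.12 -0.01]
```

Call:
send_rows --rows "0 -0.0037 -0.005 0 0 0 -1; 0 -0.0036 -0.0051 0 0 0 -1; 0 -0.0033 -0.0053 0 0 0 -1; 0 -0.0029 -0.0055 0 0 0 -1; 0 -0.0026 -0.0057 0 0 0 -1; 0 0 0 0 0 0 -1; 0 0 0 0 0 0 -1"

```text
clock: 17.92
position: [0.5704, -0.1443, 0.2952]
ee_rot: [0.109, -0.11, 0.699, -0.698]
force: [-1.4, 4.3, -9.8]
width: 0.0219
```

```bash
python3 -c "
from h import *
boltst()
im=snap('side','s11')[:,:,::-1]; cv2.imwrite('pics/s11.png',cv2.resize(im[150:250,290:420],None,fx=6,fy=6,interpolation=cv2.INTER_CUBIC))
"
```

```text
t 17.92 ball y -36.2 z 89.2 r 96.3 lean 0.386 | F: xs -0.1 ys 4.6 z -9.8 upward-tang 0.5 radial -10.8 w 0.0219 xs off -0.6 tq [ 1.57  0.03 -0.01]
```

View pics/s11.png

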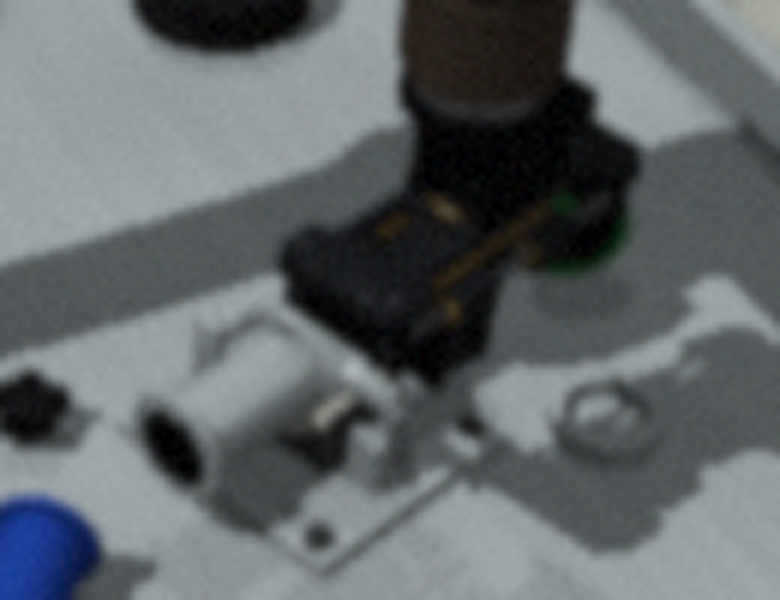

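Call:
send_rows --rows "0 -0.0021 -0.0058 0 0 0 -1; 0 -0.0017 -0.006 0 0 0 -1; 0 -0.0014 -0.0061 0 0 0 -1; 0 0 0 0 0 0 -1; 0 0 0 0 0 0 -1"

```text
clock: 18.38
position: [0.5651, -0.1276, 0.3004]
ee_rot: [0.109, -0.11, 0.699, -0.698]
force: [-1.9, 3.7, -12.2]
width: 0.0223
```

```bash
python3 -c "
from h import *
boltst()
"
```

```text
t 18.38 ball y -18.8 z 94.4 r 96.3 lean 0.196 | F: xs -0.7 ys 4.1 z -12.2 upward-tang 1.6 radial -12.8 w 0.0223 xs off -0.5 tq [ 1.04  0.14 -0.02]
```

Call:
send_rows --rows "0 -0.0007 -0.0061 0 0 0 -1; 0 -0.0004 -0.0062 0 0 0 -1; 0 0 0 0 0 0 -1; 0 0 0 0 0 0 -1"

```text
clock: 18.72
position: [0.5616, -0.1162, 0.302]
ee_rot: [-0.11, 0.11, -0.699, 0.699]
force: [-1.4, 0.8, -10.9]
width: 0.0222
```

```bash
python3 -c "
from h import *
boltst()
"
```

```text
t 18.72 ball y -6.9 z 96.0 r 96.2 lean 0.072 | F: xs -1.1 ys 1.2 z -10.9 upward-tang 0.4 radial -11.0 w 0.0222 xs off -0.3 tq [ 0.56  0.56 -0.06]
```

Call:
send_rows --rows "0 0 -0.0035 0 0 0 -1; 0 0 -0.0033 0 0 0 -1; 0 0 0 0 0 0 -1; 0 0 0 0 0 0 -1"

```text
clock: 19.05
position: [0.5596, -0.1099, 0.3021]
ee_rot: [-0.11, 0.11, -0.698, 0.699]
force: [-2.2, -0.0, -8.7]
width: 0.0217
```

```bash
python3 -c "
from h import *
boltst()
"
```

```text
t 19.05 ball y -0.4 z 96.1 r 96.1 lean 0.005 | F: xs -2.1 ys 0.7 z -8.7 upward-tang 0.6 radial -8.7 w 0.0217 xs off -0.1 tq [0.23 0.83 0.  ]
```

Call:
send_rows --rows "0 0.001 0 0 0 0 -1; 0 0.001 0 0 0 0 -1; 0 0.001 0 0 0 0 -1; 0 0.001 0 0 0 0 -1; 0 0.001 0 0 0 0 -1; 0 0 0 0 0 0 -1; 0 0 0 0 0 0 -1"

```text
clock: 19.63
position: [0.5597, -0.11, 0.2968]
ee_rot: [-0.11, 0.11, -0.699, 0.699]
force: [-1.7, -0.4, -5.5]
width: 0.0217
```

```bash
python3 -c "
from h import *
boltst()
"
```

```text
t 19.63 ball y -0.5 z 90.8 r 90.8 lean 0.006 | F: xs -1.7 ys 0.2 z -5.5 upward-tang 0.1 radial -5.5 w 0.0217 xs off -0.0 tq [ 0.28  0.93 -0.06]
```

Call:
send_rows --rows "0 0.0005 0 0 0 0 -1; 0 0.0005 0 0 0 0 -1; 0 0 0 0 0 0 -1; 0 0 0 0 0 0 -1"

```text
clock: 19.97
position: [0.5597, -0.11, 0.296]
ee_rot: [-0.11, 0.109, -0.698, 0.699]
force: [-4.0, -0.2, -3.3]
width: 0.022
```

```bash
python3 -c "
from h import *
boltst()
"
```

```text
t 19.97 ball y -0.5 z 90.0 r 90.0 lean 0.006 | F: xs -3.8 ys 1.0 z -3.3 upward-tang 1.0 radial -3.3 w 0.0220 xs off -0.0 tq [ 0.33  1.17 -0.03]
```

Call:
send_rows --rows "0 0 0 0 0 0 -0.4; 0 0 0 0 0 0 -0.2; 0 0 0 0 0 0 0; 0 0 0 0 0 0 0.3; 0 0 0 0 0 0 0.3; 0 0 0 0 0 0 0.3"

```text
clock: 20.47
position: [0.5603, -0.1099, 0.2964]
ee_rot: [-0.111, 0.109, -0.698, 0.699]
force: [0.3, 0.5, 0.9]
width: 0.0515
```

```bash
python3 -c "
from h import *
boltst()
snap('wrist','w12'); 
"
```

```text
t 20.47 ball y -0.7 z 90.4 r 90.5 lean 0.008 | F: xs 0.5 ys 0.3 z 0.9 upward-tang 0.3 radial 0.9 w 0.0515 xs off 0.9 tq [0.02 0.16 0.02]
```

View pics/w12.png

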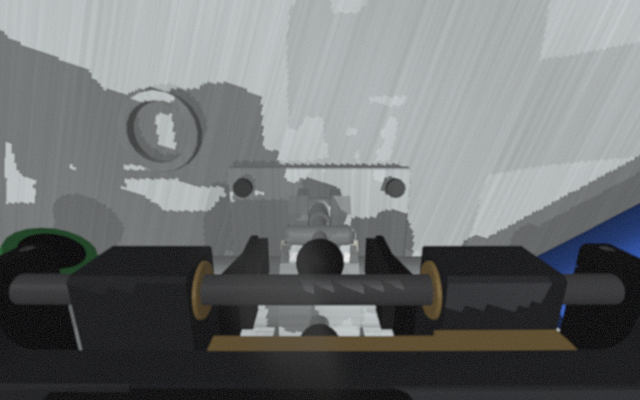

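Call:
send_rows --rows "0 -0.006 0 0 0 0 0.3; 0 -0.012 0 0 0 0 0.3; 0 -0.02 0 0 0 0 0.3; 0 -0.025 0 0 0 0 0.3; 0 -0.025 0 0 0 0 0.3; 0 -0.025 0 0 0 0 0.3; 0 -0.025 -0.02 0 0 0 0.3; 0 0 -0.03 0 0 0 0.3; 0 0 -0.03 0 0 0 0.3; 0 0 -0.03 0 0 0 0.3; 0 0 -0.02 0 0 0 0.3; 0 0 0 0 0 0 0.3"

```text
clock: 21.52
position: [0.5189, 0.0162, 0.4347]
ee_rot: [0.112, -0.11, 0.699, -0.698]
force: [-0.4, -0.4, -1.0]
width: 0.0567
```

```bash
python3 -c "
from h import *
xs,ys,T,H,B=sad(); s,p,R=pose(); print(p,s['force'],s['clock'])
c=K('wrist');snap('wrist','w13'); z=np.array([0,0,1.])
kn=[B+.0895*z,B+.0525*z,H-.050*ys+.0585*z]
print(proj('wrist',kn,c),proj('side',kn),proj('top',kn))
im=snap('side','s13')[:,:,::-1]; cv2.imwrite('pics/s13.png',cv2.resize(im[150:250,290:420],None,fx=6,fy=6,interpolation=cv2.INTER_CUBIC))
"
```

```text
[0.51886474 0.01619503 0.43470961] [-0.38936022 -0.42694289 -0.95551895] 21.5167
[[318.38119045  31.88795534]
 [318.23605386  40.71074951]
 [318.06771084 100.53231887]] [[355.92724274 201.42853701]
 [355.03524333 210.20652015]
 [343.51112688 194.68041646]] [[357.28776517 162.09102443]
 [356.46701691 165.24408015]
 [339.10080374 168.28963132]]
```

View pics/w13.png

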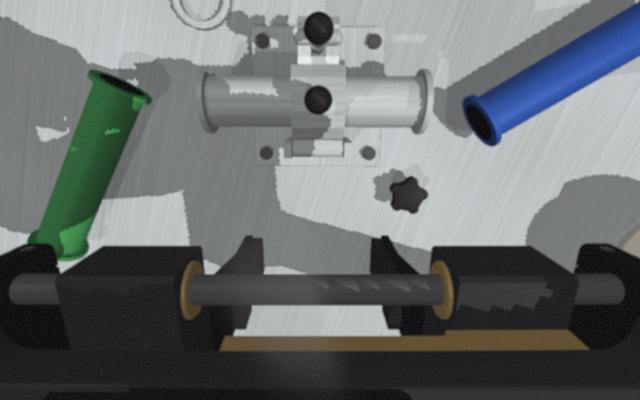

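View pics/s13.png

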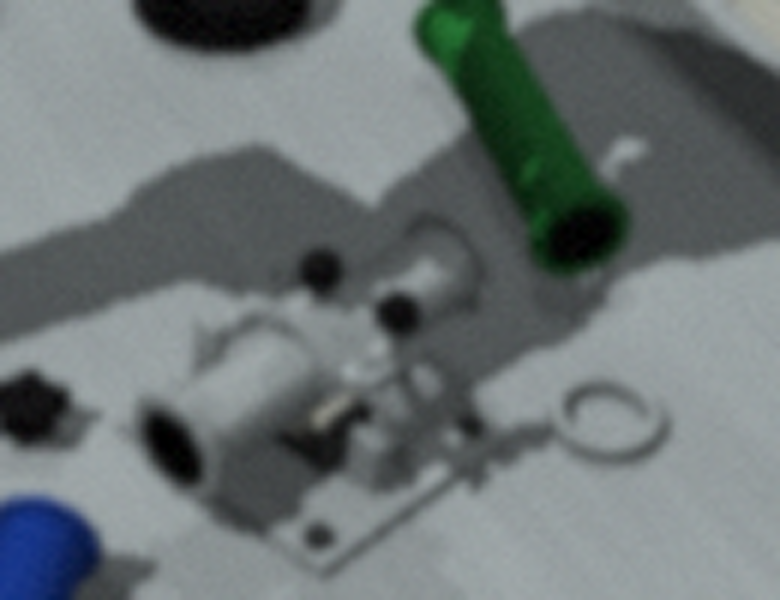

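```bash
python3 -c "
from h import *
im=snap('top','t14')[:,:,::-1]; cv2.imwrite('pics/t14.png',cv2.resize(im[120:220,290:420],None,fx=6,fy=6,interpolation=cv2.INTER_CUBIC))
cv2.imwrite('pics/w14.png',cv2.resize(cv2.imread('pics/w13.png')[0:150,220:420],None,fx=4,fy=4,interpolation=cv2.INTER_CUBIC))
im=cv2.imread('pics/w13.png'); m=(im.max(2)<60).astype(np.uint8); n,l,st,cc=cv2.connectedComponentsWithStats(m)
for i in range(1,n):
    if 200<st[i,4]<2000: print(st[i],cc[i])
"
```

```text
[304  13  29  32 708] [318.08898305  28.18220339]
[ 98  73  47  23 360] [120.70277778  84.36666667]
[305  86  26  28 562] [317.42170819  99.62455516]
[466 104  26  37 548] [478.29744526 121.7080292 ]
[390 177  31  36 732] [404.86065574 194.8647541 ]
[ 194  236   69   44 1125] [242.65955556 259.82755556]
[ 326  236  115   46 1510] [387.45695364 263.58807947]
```

View pics/t14.png

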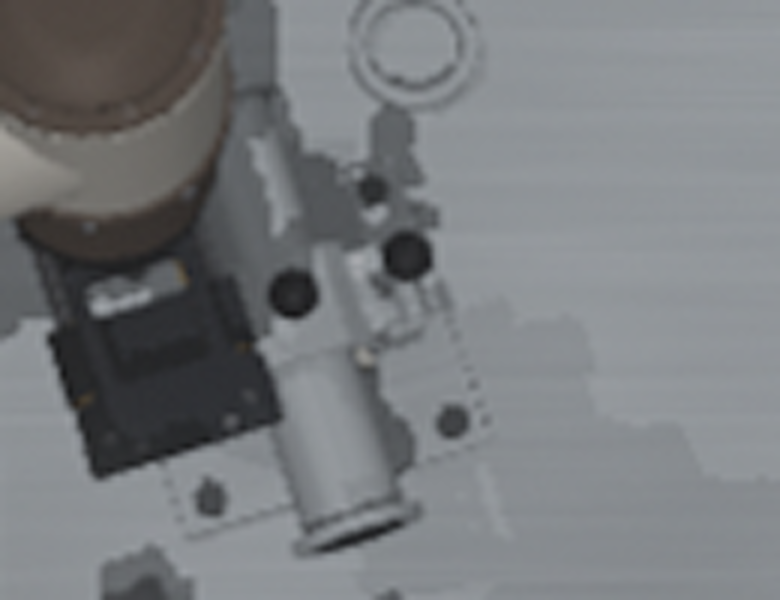

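View pics/w14.png

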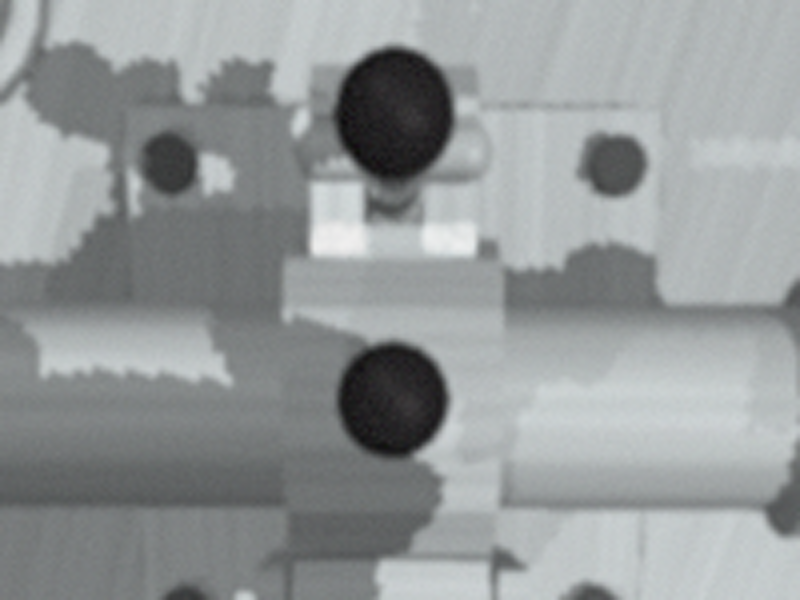

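```bash
python3 -c "
from h import *
print(env.finish_job())"
```

```text
the job is handed in; nothing more can be done
None
```

I closed the cap, pressed its knob on round to about 11.9 N, and dropped the swing bolt's bar into its seat. The job is handed in at about 22 s of the 59 s allowed; no verdict was reported.

- **Cap:** The force along the circle peaked at a measured 11.9 N, a little over the 11 N you asked for but under 13 N. I eased it to about 5 N before letting go. The knob came back about 0.7 mm as I eased off.
- **Bolt:** I drew it out almost to its stop, swung it upright without hitting anything, and let it down on its spring. I let go at about 4.2 mm drawn, while its spring was still pulling down with about 3 N, so the bar was not pushed onto the cap.
- **Last checks:** In the top and side pictures both knobs lie within about 0.5 pixel of where a bedded cap and an upright, seated bolt would put them. That gives the bolt a lean of about 0.01 rad. The wrist picture shows the bar across both prongs, the tube in its saddle, and the ring and star knob apparently where they were. The force reading was near zero with the arm clear.
- **Not settled:** The wrist camera put the bolt knob about 3 pixels (2–3 mm) further outwards, about 0.03 rad of lean. That is still under the 0.07 rad limit, and the camera was off by 2–4 pixels in earlier checks too. I could not measure the liner force once I let go. I worked it out as about 8–12 N, from the push force and the hinge's stiffness.

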